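# Start the watch-glass cure

## Task

Start the cure of the watch: with the gripper's fingers closed, push the curing box's tray fully home, then press the raised far half of the rocker on the switch box all the way down so that it stays on, and then press the large round button on the start pod all the way down and let it spring back up. Keep to this order, grasp and lift nothing, do not shift the start pod or press its small square key, and leave everything else on the bench where it is.

Things in the scene. Friction and masses are not known exactly. Their poses are not given: they have to be found in the camera images.
- cure: The curing box: a fixed white metal box 140 mm wide (its y), 130 mm deep (its x), 68 mm high, with a pale glass window in its top. Origin at the centre of its underside. From the side facing the robot (-x) slides a tray that carries a small watch.
- tray_front (a point): Centre of the outer face of the tray's grey upright front panel (130 mm wide, 10 mm thick, from 6 to 62 mm above the table), 36 mm above the table. x points level into the box, the way the tray is pushed; z is up. It moves with the tray; with the tray home it is at x = -75 mm, y = 0 of the box.
- tray (a joint): How far the tray stands out of the curing box, in m: 0 = fully home, up to 0.055 = fully out. It slides with about 2.5 N of friction, stays where it is left, and has a hard stop when home.
- switchbox: The switch box: a fixed grey box 100 mm (its x) x 80 mm (its y), 40 mm high; x points away from the robot. Origin at the centre of its underside. On top, like a seesaw, sits a white rocker: a flat paddle 68 mm long (x), 36 mm wide, 8 mm thick, pivoting about y, 51 mm above the table over the box's centre.
- rocker_far (a point): Press point on the top face of the rocker's raised far half (away from the robot, marked with a thin bar; the near half has a ring), 24 mm from the pivot, in the middle of its width. It moves with the rocker: about 60 mm above the table when off, 50 mm when on. With the rocker at 0 its axes are those of the switch box.
- rocker (a joint): Angle of the rocker in rad: 0 = off (far half up), 0.40 = fully on (far half pushed down to its stop). About 3 N at the press point turns it; it stays where it is left.
- start_top (a point): Centre of the top of the large round button (34 mm across) on the start pod, 54 mm above the table when up; z is up. It moves with the button. The large button is at the end of the pod nearer the robot.
- start (a joint): How far the large round button is pressed, in m: 0 = up, 0.006 = all the way down, against a spring of about 5 N when fully down; it springs back up when released.
- key_top (a point): Centre of the top of the small square key (14 mm) at the other end of the start pod, 62 mm from the large button, about 41 mm above the table. It is not part of the job.
- key (a joint): How far the small square key is pressed, in m: 0 = up, 0.004 = down.
- pod: The start pod: a grey box 116 mm long (its x), 66 mm wide (its y), 32 mm high with rubber feet, standing loose on the table (about 0.6 kg). Origin at the centre of its underside; x points from the large round button's end to the small key's end. The large button's centre is at x = -26 mm, the key's at x = +36 mm, both at y = 0.
- driver: Bystander: screwdriver lying on the table, 140 mm long.
- tweezers: Bystander: steel tweezers lying on the table, 120 mm long.
- glue: Bystander: small white glue bottle, 26 mm across, 70 mm high. Origin at its underside.
- jar: Bystander: small screw jar, 32 mm across, 40 mm high. Origin at its underside.
- phone: Bystander: a phone lying flat, 72 x 150 x 8 mm, beyond the work.
- mouse: Bystander: computer mouse, 104 x 60 x 32 mm, beyond the work.
- mug: Bystander: white mug, 76 mm across, 85 mm high, beyond the work.
- tin: Bystander: open aluminium tin, 70 x 90 x 28 mm, beyond the work.
Mind the look-alikes: they are no part of the job. Leave any orange or turquoise look-alike of the switchbox alone. What is shaped like the pod but yellow is not meant.

How it is judged (in metres and radians):
On the way, in this order (a step that is already met when the one before it is completed fails the run):
1. the tray is pushed fully home (value of joint tray below 0.004 m), for 0.1 s.
2. the rocker is pressed fully on (value of joint rocker above 0.35 rad), for 0.1 s.
3. the large round button is pressed all the way down (value of joint start above 0.0045 m), for 0.1 s.
At the end, for the whole second after the job is handed in: The tray is home (within 5 mm), the rocker is on (above 0.34 rad), both pod buttons are up (within 1.5 mm), the pod stands flat, at rest and within 25 mm of where it stood, and every bystander is within 30 mm of where it was (value of joint tray below 0.005 m and value of joint rocker above 0.34 rad and value of joint each of start, key below 0.0015 m and distance of pod from where it was at the start of the episode below 0.025 m and angle between pod's own z axis and vertical below 0.05 rad and linear speed of pod below 0.01 m/s and distance of each of driver, tweezers, glue, jar, phone, mouse, mug, tin from where it was at the start of the episode below 0.03 m); the robot touches nothing.
It fails at once if the rocker is switched over (beyond 0.2 rad) while the tray is still more than 12 mm out (value of joint rocker above 0.2 rad and value of joint tray above 0.012 m).
It fails at once if the large button is pressed (3 mm) before the tray is home and the rocker is on (value of joint start above 0.003 m and (value of joint tray above 0.012 m or value of joint rocker below 0.3 rad)).
It fails at once if the small square key is pressed (2.5 mm) (value of joint key above 0.0025 m).
It fails at once if the start pod is lifted (10 mm) or shifted by more than 25 mm (height (world z) of pod above 0.01 m or distance of pod from where it was at the start of the episode above 0.025 m).
It fails at once if a bystander is lifted or shifted by more than 30 mm (distance of any of driver, tweezers, glue, jar, phone, mouse, mug, tin from where it was at the start of the episode above 0.03 m).
It also fails if it takes over 64 s, if anything falls off the work surface, if the arm or the gripper's body presses on something with over 40 N, if the wrist force passes 120 N, or if a joint passes its speed limit or range.

## Robot

A 7-joint arm with a two-finger parallel gripper is mounted at the origin on the work surface. World frame = base frame: x ahead of the robot, y to its left, z up, the work surface at z = 0. Lengths are in mm, angles in rad, forces in N, time in s.
With the tool pointing down it reaches from about 400 to 875 mm from the base axis. Payload 4.4 kg.
Tool frame: the origin (TCP) lies on the centre line of the jaws, within the pads' length; the fingertips stand 11 mm ahead of it and the grasp point (between the pads) lies 8 mm behind it (ctrl.tips_ahead is the distance from the TCP to the fingertips, in mm); z points along the fingers, y is the line along which they close (so a half turn about z gives the same grasp; the last joint's range is limited). The gripper opens to 85 mm and grips with 20 to 120 N. Pads are 22 mm wide; open, the fingers measure 114 mm over their backs; the gripper's body (76 mm by 85 mm) begins 54 mm behind the grasp point. The pads swing forward as they close: fully open they stand 13 mm farther back than shut.
Start: joints at [-1.306, 0.628, 0.038, 1.517, -0.027, 0.996, -0.02], TCP at [211.097, 614.781, 242.313] pointing down, gripper open.
Joint ranges: [-3.06, 3.06], [-0.37, 2.12], [-1.25, 1.32], [0.18, 2.47], [-1.1, 4.24], [0.23, 1.98], [-2.94, 2.94]. Speed limits (rad/s): [2.57, 2.57, 3.14, 3.14, 3.14, 3.14, 3.14].

## Interface

Orientations are given as [roll, pitch, yaw] about the fixed x, y, z axes, in that order (R = Rz(yaw) Ry(pitch) Rx(roll)).
In Python, from cell import ctrl, eyes, job gives the robot as it stands. The module is installed in compiled form; this text tells all that it offers.
- The arm moves only by the tool carry_out, never from a script. Its argument "moves" is a list of rows, each an object of numbers: "tx", "ty", "tz": the shift along the tool's x, y, z as a fraction of full scale; "twist": the turn about the tool's z as a fraction of full scale; "fingers": the opening, from 0 (shut) to 1 (fully open). In form: [{"tx": .., "ty": .., "tz": .., "twist": .., "fingers": ..}, ...]. A call has 1 to 12 rows; each row shifts and turns the commanded pose from where the row before left it, along the tool's axes as they then stand; what a row does not reach is not made up. Full scale, the value 1, is 0.3 m for a shift and pi rad for a turn. A row lasts 1/8 s, in which the tool goes at most 62.5 mm and 10.7 degrees, less where a joint would pass 70% of its speed; a pose out of reach is approached as far as the arm can. A call with a number of a shift or a turn outside -1 to 1 is refused whole. A call with a gripper value outside its range is refused whole. The fingers move at their own pace and stop on an object; the grip force is fixed at half the most. Time passes only in rows, so rows that do not move let the fingers close. It gives the time, the measured TCP pose, the force, the opening and the grip force at its end, in the units of the state.
- ctrl.read_state(): the state, without advancing time (a new reading comes with each control period).
- eyes.get_image(name): name is "scene" or "top"; returns a dict with "color" (400x640x3 uint8, blue, green, red), "fovy" (degrees; the focal length in pixels is half the picture's height over the tangent of half this angle, whatever the lens; pixels are square), "cx", "cy" (the principal point, pixels), "k1" (the pictures are not rectified: a ray, as slopes to the right and down, at radius r is drawn at 1 + k1 r^2 times it, then the intrinsics apply), "world_from_camera" (4x4, takes a point from camera to world coordinates). Camera axes: x right, y up, looking along -z (the intrinsics and any distortion apply to the point x, -y, -z); pixel columns grow to the right and rows downward; lengths in mm; the calibration is good to about 2 mm. A picture is of the moment at which its call begins. There is no depth.
- job.finish_job(): hands the job in; it is judged then, once.
The state is a dict: "clock": time; "qpos": joint angles; "qd": joint speeds; "tau": joint torques, N m; "eef_pos": TCP position; "tool_rot": TCP orientation; "force": force on the tool from outside, world axes, zero at the start; "torque": the same for the moment, N m; "width": finger opening in mm; "gripper_force": force on a finger pad.
Only numpy, scipy, OpenCV 4.12 (cv2) and the standard library are available. Lean on these libraries where they do the work, as an engineer would, in place of code of your own. Each camera call takes 0.05 s, during which the arm holds its last target. There are 200 camera calls.

## Working session

There is one attempt and no reset: what is moved stays moved. The work goes in short steps, Python scripts to look and compute and a tool call to move; the robot and the scene stay as the last step left them, time stands still between calls to the robot, and variables do not carry over. Pictures are saved under pics/ and viewed, at most 10 in all, crops included, and the job is handed in when it is done.

Besides the shell and the picture viewer there is one more tool, called after "Emit:" as name([rows], argument=value, ...), one row to a line, values as JSON. carry_out: Moves the arm, as the interface text tells. Its arguments: {"type":"object","properties":{"moves":{"type":"array","items":{"type":"object","properties":{"tx":{"type":"number","minimum":-1,"maximum":1},"ty":{"type":"number","minimum":-1,"maximum":1},"tz":{"type":"number","minimum":-1,"maximum":1},"twist":{"type":"number","minimum":-1,"maximum":1},"fingers":{"type":"number"}}}}},"required":["moves"]}

```bash
mkdir -p pics; cat > h.py <<'E'
import numpy as np, cv2
from cell import ctrl, eyes, job
def cam(n):
    d=eyes.get_image(n); return d
def K(d):
    f=200/np.tan(np.radians(d["fovy"])/2); return np.array([[f,0,d["cx"]],[0,f,d["cy"]],[0,0,1.]]),np.array([d["k1"],0,0,0,0.])
def px2w(d,u,v,z):
    k,dist=K(d); p=cv2.undistortPoints(np.array([[[u,v]]],float),k,dist)[0,0]
    T=np.array(d["world_from_camera"]); r=T[:3,:3]@[p[0],-p[1],-1]; o=T[:3,3]
    return o+r*(z-o[2])/r[2]
def w2px(d,P):
    k,dist=K(d); T=np.linalg.inv(np.array(d["world_from_camera"])); q=(T[:3,:3]@np.array(P,float).T).T+T[:3,3]
    q=q*[1,-1,-1]; return cv2.projectPoints(q.reshape(-1,1,3),np.zeros(3),np.zeros(3),k,dist)[0][:,0]
E
python3 - <<'E'
from h import *
import pickle
for n in("top","scene"):
    d=cam(n); cv2.imwrite(f"pics/{n}0.png",d["color"]); pickle.dump(d,open(n+".pkl","wb"))
    print(n,d["fovy"],d["k1"],np.round(d["world_from_camera"],2).tolist())
s=ctrl.read_state(); print(s, ctrl.tips_ahead)
E
```

```text
top 51.92948158465631 -0.0069285531099763905 [[0.01, 0.98, -0.18, 436.88], [-1.0, 0.01, 0.0, 66.62], [0.0, 0.18, 0.98, 939.18], [0.0, 0.0, 0.0, 1.0]]
scene 55.60856356150772 -0.0592224276583466 [[-0.71, -0.51, 0.49, 1139.95], [0.71, -0.5, 0.5, 576.87], [-0.0, 0.7, 0.71, 847.25], [0.0, 0.0, 0.0, 1.0]]
{'clock': 0.1, 'qpos': array([-1.3058014 ,  0.62927035,  0.03842782,  1.51829887, -0.02699622,
        0.99624763, -0.01996585]), 'qd': array([-0.00158246, -0.00186632,  0.00025586, -0.00325056,  0.0013395 ,
        0.00168099,  0.00196613]), 'tau': array([ 2.52197562e-03, -5.64542735e+01,  1.23015281e+00, -1.93973798e+01,
        1.11891754e-02,  5.42186288e-03,  2.03393245e-05]), 'eef_pos': array([210.90369298, 614.25946419, 241.45999119]), 'tool_rot': array([-3.13988592e+00,  1.15616460e-05,  2.81084694e+00]), 'force': array([-0.88845938, -0.09355656,  0.28177345]), 'torque': array([-0.01699713,  0.01096319, -0.01037516]), 'gripper_force': 0.0, 'width': 85.58121216204357} 11.0
```

View pics/top0.png

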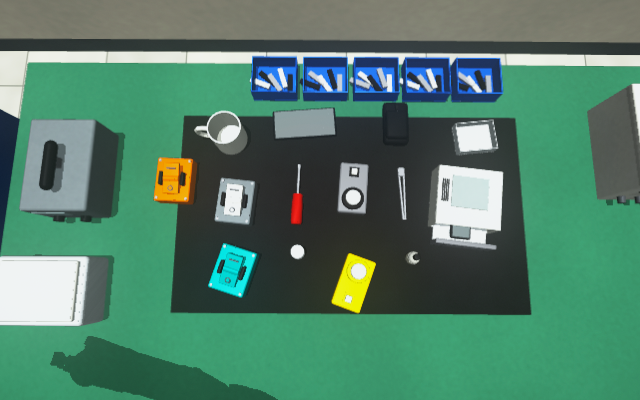

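View pics/scene0.png

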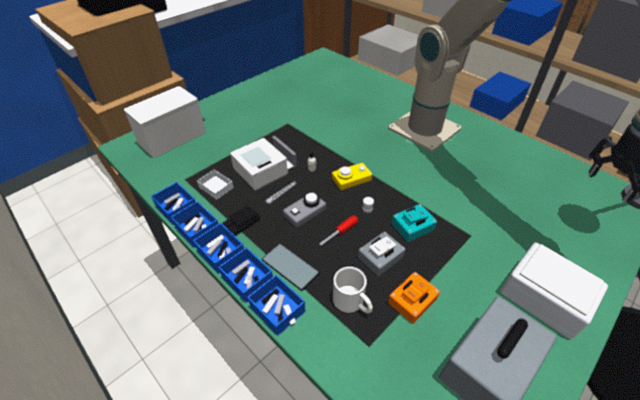

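The top view shows the tray front near (465,243), the grey switch box near (235,200), the start pod near (352,188) with its large button at (352,198), the orange and turquoise switch boxes, and the yellow pod. I'll enlarge the three targets.

```bash
python3 - <<'E'
from h import *
import pickle
d=pickle.load(open("top.pkl","rb")); c=d["color"]
a=[cv2.resize(c[155:255,x:x+90],None,fx=6,fy=6,interpolation=cv2.INTER_CUBIC) for x in (200,)]
p=lambda x,y,w,h,s:cv2.resize(c[y:y+h,x:x+w],(w*s,h*s),interpolation=cv2.INTER_CUBIC)
A=p(205,170,66,60,6);B=p(325,155,66,60,6);C=p(420,155,90,100,4)
im=np.zeros((600,800,3),np.uint8)
A=p(205,170,60,60,5);B=p(325,158,60,60,5);C=p(420,155,90,100,5)
im[:300,:300]=A; im[300:600,:300]=B; im[:500,320:770]=C
cv2.imwrite("pics/crop.png",im)
E
```

```text
(no output)
```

View pics/crop.png

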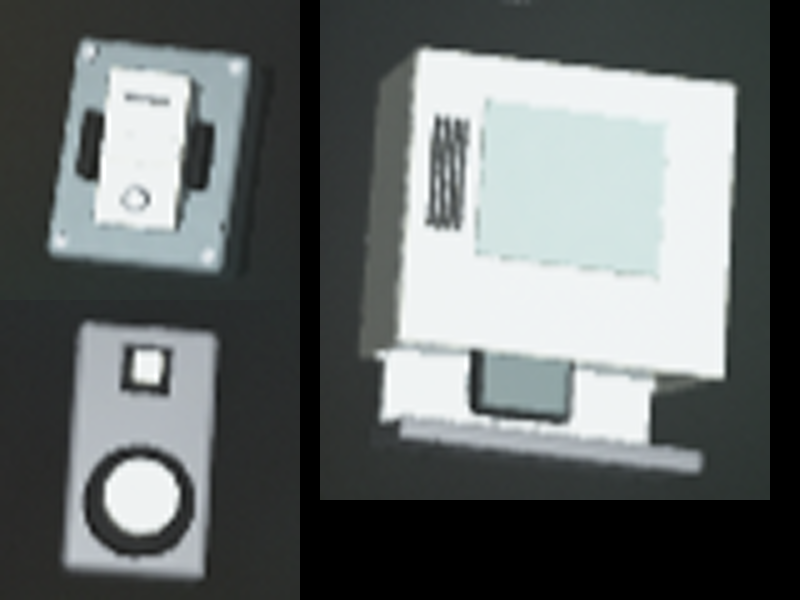

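```bash
python3 - <<'E'
from h import *
import pickle
d=pickle.load(open("top.pkl","rb"))
def m(n,ps,z,ox,oy):
    w=np.array([px2w(d,(x-2)/5+ox,(y-2)/5+oy,z) for x,y in ps]); c=w.mean(0)
    print(n,np.round(w[:,:2],1).tolist(),"mean",np.round(c[:2],1))
    if len(w)>1: print("  edges",[(round(float(np.hypot(*e[:2])),1),round(float(np.degrees(np.arctan2(e[1],e[0]))),1)) for e in np.roll(w,-1,0)-w])
m("sw",[(80,40),(248,55),(222,270),(50,250)],40,205,170)
m("bar",[(147,99)],60,205,170); m("ring",[(136,199)],45,205,170)
m("btn",[(142,196)],54,325,158); m("key",[(150,67)],41,325,158)
m("pod",[(80,22),(217,33),(203,278),(65,268)],32,325,158)
m("box",[(98,47),(417,85),(402,380),(78,343)],68,420,155)
m("trayfrontedge",[(82,437),(380,471)],62,420,155)
m("glue/jar",[(411,257)],70,.4,.4) if 0 else None
print(px2w(d,297,252,40),px2w(d,412,257,70),px2w(d,403,194,5))
E
```

```text
sw [[646.8, 291.2], [640.5, 215.5], [543.5, 223.5], [551.8, 299.7]] mean [595.6 257.5]
  edges [(75.9, -94.8), (97.3, 175.3), (76.6, 83.7), (95.4, -5.1)]
bar [[615.9, 255.6]] mean [615.9 255.6]
ring [[574.0, 261.7]] mean [574.  261.7]
btn [[602.4, -4.7]] mean [602.4  -4.7]
key [[663.9, -9.7]] mean [663.9  -9.7]
pod [[687.1, 21.3], [682.4, -41.2], [569.5, -33.4], [573.6, 28.2]] mean [628.1  -6.3]
  edges [(62.7, -94.3), (113.2, 176.0), (61.7, 86.2), (113.8, -3.5)]
box [[674.3, -193.2], [658.1, -332.4], [528.6, -316.6], [543.6, -178.8]] mean [ 601.2 -255.2]
  edges [(140.1, -96.6), (130.5, 173.0), (138.6, 83.8), (131.4, -6.3)]
trayfrontedge [[504.0, -180.4], [490.3, -307.0]] mean [ 497.2 -243.7]
  edges [(127.3, -96.2), (127.3, 83.8)]
[482.10877693 116.90511839  40.        ] [ 471.67634125 -126.3366892    70.        ] [ 618.96533641 -124.6370193     5.        ]
```

Emit:
carry_out([
  {"twist": -0.035, "fingers": 0},
  {"twist": -0.035, "fingers": 0},
  {"tx": -0.118, "ty": -0.126, "fingers": 0},
  {"tx": -0.118, "ty": -0.126, "fingers": 0},
  {"tx": -0.118, "ty": -0.126, "fingers": 0},
  {"tx": -0.118, "ty": -0.126, "fingers": 0},
  {"tx": -0.118, "ty": -0.126, "fingers": 0},
  {"tx": -0.118, "ty": -0.126, "fingers": 0},
  {"tx": -0.118, "ty": -0.126, "fingers": 0},
  {"tx": -0.118, "ty": -0.126, "fingers": 0},
  {"tx": -0.118, "ty": -0.126, "fingers": 0},
  {"tx": -0.118, "ty": -0.126, "fingers": 0},
])

```text
validation failed for argument at $.mo...
```

Emit:
carry_out([
  {"tx": 0.0, "ty": 0.0, "tz": 0.0, "twist": -0.035, "fingers": 0.0},
  {"tx": 0.0, "ty": 0.0, "tz": 0.0, "twist": -0.035, "fingers": 0.0},
])

```text
clock: 0.35
eef_pos: [210.9, 614.4, 241.7]
tool_rot: [-3.14, -0.0, 3.034]
force: [0.1, -0.8, -0.5]
width: 51.3
gripper_force: 0.0
```

Emit:
carry_out([
  {"tx": -0.118, "ty": -0.126, "tz": 0.0, "twist": 0.0, "fingers": 0.0},
  {"tx": -0.118, "ty": -0.126, "tz": 0.0, "twist": 0.0, "fingers": 0.0},
  {"tx": -0.118, "ty": -0.126, "tz": 0.0, "twist": 0.0, "fingers": 0.0},
  {"tx": -0.118, "ty": -0.126, "tz": 0.0, "twist": 0.0, "fingers": 0.0},
  {"tx": -0.118, "ty": -0.126, "tz": 0.0, "twist": 0.0, "fingers": 0.0},
  {"tx": -0.118, "ty": -0.126, "tz": 0.0, "twist": 0.0, "fingers": 0.0},
  {"tx": -0.118, "ty": -0.126, "tz": 0.0, "twist": 0.0, "fingers": 0.0},
  {"tx": -0.118, "ty": -0.126, "tz": 0.0, "twist": 0.0, "fingers": 0.0},
  {"tx": -0.118, "ty": -0.126, "tz": 0.0, "twist": 0.0, "fingers": 0.0},
  {"tx": -0.118, "ty": -0.126, "tz": 0.0, "twist": 0.0, "fingers": 0.0},
])

```text
clock: 1.6
eef_pos: [521.7, 198.4, 242.0]
tool_rot: [-3.141, -0.001, 3.031]
force: [0.5, 0.3, 0.9]
width: -0.1
gripper_force: 0.0
```

Emit:
carry_out([
  {"tx": 0.01, "ty": -0.164, "tz": 0.0, "twist": 0.0, "fingers": 0.0},
  {"tx": 0.01, "ty": -0.164, "tz": 0.0, "twist": 0.0, "fingers": 0.0},
  {"tx": 0.01, "ty": -0.164, "tz": 0.0, "twist": 0.0, "fingers": 0.0},
  {"tx": 0.01, "ty": -0.164, "tz": 0.0, "twist": 0.0, "fingers": 0.0},
  {"tx": 0.01, "ty": -0.164, "tz": 0.0, "twist": 0.0, "fingers": 0.0},
  {"tx": 0.01, "ty": -0.164, "tz": 0.0, "twist": 0.0, "fingers": 0.0},
  {"tx": 0.01, "ty": -0.164, "tz": 0.0, "twist": 0.0, "fingers": 0.0},
  {"tx": 0.01, "ty": -0.164, "tz": 0.0, "twist": 0.0, "fingers": 0.0},
  {"tx": 0.01, "ty": -0.164, "tz": 0.0, "twist": 0.0, "fingers": 0.0},
  {"tx": 0.0, "ty": 0.0, "tz": 0.0, "twist": 0.0, "fingers": 0.0},
])

```text
clock: 2.85
eef_pos: [443.5, -241.7, 242.1]
tool_rot: [-3.139, -0.001, 3.023]
force: [-0.5, 0.3, 0.3]
width: -0.1
gripper_force: 0.0
```

Emit:
carry_out([
  {"tx": 0.0, "ty": 0.0, "tz": 0.138, "twist": 0.0, "fingers": 0.0},
  {"tx": 0.0, "ty": 0.0, "tz": 0.138, "twist": 0.0, "fingers": 0.0},
  {"tx": 0.0, "ty": 0.0, "tz": 0.138, "twist": 0.0, "fingers": 0.0},
  {"tx": 0.0, "ty": 0.0, "tz": 0.138, "twist": 0.0, "fingers": 0.0},
  {"tx": 0.0, "ty": 0.0, "tz": 0.138, "twist": 0.0, "fingers": 0.0},
  {"tx": -0.1, "ty": 0.0, "tz": 0.0, "twist": 0.0, "fingers": 0.0},
  {"tx": -0.03, "ty": 0.0, "tz": 0.0, "twist": 0.0, "fingers": 0.0},
  {"tx": -0.03, "ty": 0.0, "tz": 0.0, "twist": 0.0, "fingers": 0.0},
])

```text
clock: 3.85
eef_pos: [491.2, -240.9, 35.0]
tool_rot: [3.14, -0.004, 3.031]
force: [-3.5, 1.7, -1.6]
width: 0.3
gripper_force: 1.5
```

Emit:
carry_out([
  {"tx": -0.03, "ty": 0.0, "tz": 0.0, "twist": 0.0, "fingers": 0.0},
  {"tx": -0.025, "ty": 0.0, "tz": 0.0, "twist": 0.0, "fingers": 0.0},
  {"tx": -0.015, "ty": 0.0, "tz": 0.0, "twist": 0.0, "fingers": 0.0},
  {"tx": 0.0, "ty": 0.0, "tz": 0.0, "twist": 0.0, "fingers": 0.0},
])

```text
clock: 4.35
eef_pos: [514.9, -245.3, 35.6]
tool_rot: [-3.141, 0.002, 3.031]
force: [0.4, 1.4, 0.5]
width: 0.2
gripper_force: 0.3
```

Emit:
carry_out([
  {"tx": -0.01, "ty": 0.0, "tz": 0.0, "twist": 0.0, "fingers": 0.0},
  {"tx": -0.01, "ty": 0.0, "tz": 0.0, "twist": 0.0, "fingers": 0.0},
  {"tx": 0.0, "ty": 0.0, "tz": 0.0, "twist": 0.0, "fingers": 0.0},
])

```text
clock: 4.72
eef_pos: [516.5, -245.7, 35.4]
tool_rot: [3.141, -0.006, 3.029]
force: [-7.9, 0.9, 5.4]
width: 0.1
gripper_force: 4.1
```

Emit:
carry_out([
  {"tx": -0.012, "ty": 0.0, "tz": 0.0, "twist": 0.0, "fingers": 0.0},
  {"tx": 0.0, "ty": 0.0, "tz": 0.0, "twist": 0.0, "fingers": 0.0},
  {"tx": 0.0, "ty": 0.0, "tz": 0.0, "twist": 0.0, "fingers": 0.0},
])

```text
clock: 5.1
eef_pos: [516.5, -245.7, 35.1]
tool_rot: [3.14, -0.013, 3.029]
force: [-15.2, 2.2, 11.6]
width: -0.1
gripper_force: 7.3
```

Emit:
carry_out([
  {"tx": 0.08, "ty": 0.0, "tz": 0.0, "twist": 0.0, "fingers": 0.0},
  {"tx": 0.08, "ty": 0.0, "tz": 0.0, "twist": 0.0, "fingers": 0.0},
  {"tx": 0.0, "ty": 0.0, "tz": -0.17, "twist": 0.0, "fingers": 0.0},
  {"tx": 0.0, "ty": 0.0, "tz": -0.17, "twist": 0.0, "fingers": 0.0},
  {"tx": 0.0, "ty": 0.0, "tz": -0.17, "twist": 0.0, "fingers": 0.0},
  {"tx": 0.0, "ty": 0.0, "tz": 0.0, "twist": 0.0, "fingers": 0.0},
])

```text
clock: 5.85
eef_pos: [479.3, -242.7, 192.8]
tool_rot: [-3.138, 0.011, 3.03]
force: [-0.1, -0.5, 0.3]
width: 0.4
gripper_force: 0.0
```

Emit:
carry_out([
  {"tx": -0.029, "ty": 0.17, "tz": 0.0, "twist": 0.0, "fingers": 0.0},
  {"tx": -0.029, "ty": 0.17, "tz": 0.0, "twist": 0.0, "fingers": 0.0},
  {"tx": -0.029, "ty": 0.17, "tz": 0.0, "twist": 0.0, "fingers": 0.0},
  {"tx": -0.029, "ty": 0.17, "tz": 0.0, "twist": 0.0, "fingers": 0.0},
  {"tx": -0.029, "ty": 0.17, "tz": 0.0, "twist": 0.0, "fingers": 0.0},
  {"tx": -0.029, "ty": 0.17, "tz": 0.0, "twist": 0.0, "fingers": 0.0},
  {"tx": -0.029, "ty": 0.17, "tz": 0.0, "twist": 0.0, "fingers": 0.0},
  {"tx": -0.029, "ty": 0.17, "tz": 0.0, "twist": 0.0, "fingers": 0.0},
  {"tx": -0.029, "ty": 0.17, "tz": 0.0, "twist": 0.0, "fingers": 0.0},
  {"tx": -0.029, "ty": 0.17, "tz": 0.0, "twist": 0.0, "fingers": 0.0},
  {"tx": 0.0, "ty": 0.0, "tz": 0.0, "twist": 0.0, "fingers": 0.0},
])

```text
clock: 7.22
eef_pos: [618.2, 263.3, 186.7]
tool_rot: [3.138, -0.0, 3.038]
force: [0.2, -0.4, -0.3]
width: 0.1
gripper_force: 0.0
```

```bash
python3 - <<'E'
from h import *
d=cam("scene"); e=cam("top")
A=cv2.resize(e["color"][120:290,150:520],None,fx=2,fy=2); 
B=cv2.resize(d["color"][120:300,220:480],None,fx=2,fy=2,interpolation=cv2.INTER_CUBIC)[:,:]
im=np.zeros((600,800,3),np.uint8); im[:340,:740]=A
C=d["color"][130:390,180:470]; im[340:600,:290]=C
C=cv2.resize(e["color"][155:255,420:510],None,fx=2.6,fy=2.6); im[340:600,300:300+C.shape[1]]=C[:260]
cv2.imwrite("pics/b.png",im)
E
```

```text
(no output)
```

View pics/b.png

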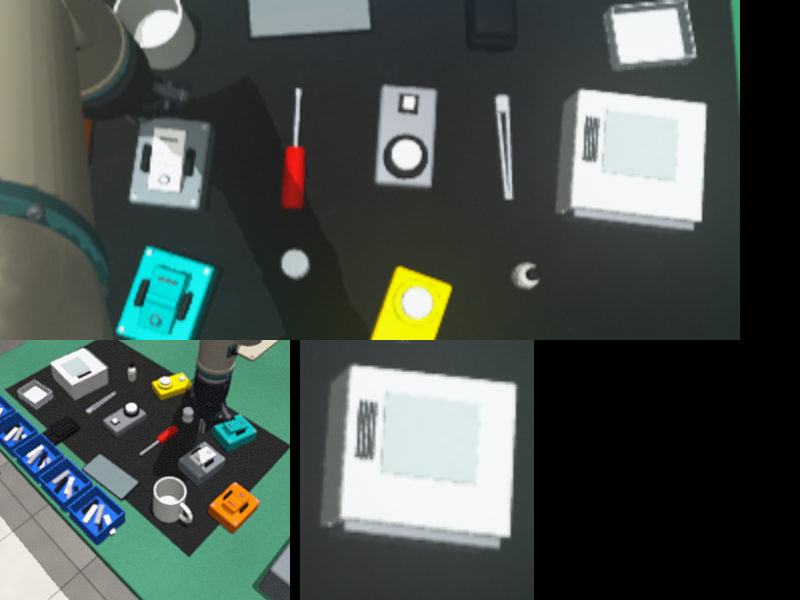

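The tray front now sits against the box. The gripper is over the grey switch box and nothing else has moved.

Emit:
carry_out([
  {"tx": -0.013, "ty": -0.026, "tz": 0.0, "twist": 0.0, "fingers": 0.0},
  {"tx": 0.0, "ty": 0.0, "tz": 0.16, "twist": 0.0, "fingers": 0.0},
  {"tx": 0.0, "ty": 0.0, "tz": 0.16, "twist": 0.0, "fingers": 0.0},
  {"tx": 0.0, "ty": 0.0, "tz": 0.03, "twist": 0.0, "fingers": 0.0},
  {"tx": 0.0, "ty": 0.0, "tz": 0.0, "twist": 0.0, "fingers": 0.0},
])

```text
clock: 7.95
eef_pos: [622.3, 247.2, 83.9]
tool_rot: [-3.141, 0.001, 3.029]
force: [0.5, 0.1, 1.1]
width: -0.1
gripper_force: 0.0
```

Emit:
carry_out([
  {"tx": 0.006, "ty": 0.027, "tz": 0.0, "twist": 0.0, "fingers": 0.0},
  {"tx": 0.0, "ty": 0.0, "tz": 0.02, "twist": 0.0, "fingers": 0.0},
  {"tx": 0.0, "ty": 0.0, "tz": 0.02, "twist": 0.0, "fingers": 0.0},
  {"tx": 0.0, "ty": 0.0, "tz": 0.0, "twist": 0.0, "fingers": 0.0},
])

```text
clock: 8.45
eef_pos: [620.7, 256.8, 71.1]
tool_rot: [3.142, 0.0, 3.031]
force: [-0.1, -0.1, 0.2]
width: 0.0
gripper_force: 0.0
```

Positioned at (621, 257), with the tips about 60 mm up. Pressing now.

Emit:
carry_out([
  {"tx": 0.0, "ty": 0.0, "tz": 0.012, "twist": 0.0, "fingers": 0.0},
  {"tx": 0.0, "ty": 0.0, "tz": 0.012, "twist": 0.0, "fingers": 0.0},
  {"tx": 0.0, "ty": 0.0, "tz": 0.008, "twist": 0.0, "fingers": 0.0},
  {"tx": 0.0, "ty": 0.0, "tz": 0.0, "twist": 0.0, "fingers": 0.0},
])

```text
clock: 8.95
eef_pos: [622.0, 256.6, 62.3]
tool_rot: [3.141, 0.002, 3.03]
force: [1.8, -0.5, 4.8]
width: -0.1
gripper_force: 2.4
```

Emit:
carry_out([
  {"tx": 0.0, "ty": 0.0, "tz": 0.01, "twist": 0.0, "fingers": 0.0},
  {"tx": 0.0, "ty": 0.0, "tz": 0.01, "twist": 0.0, "fingers": 0.0},
  {"tx": 0.0, "ty": 0.0, "tz": 0.0, "twist": 0.0, "fingers": 0.0},
])

```text
clock: 9.32
eef_pos: [622.2, 256.7, 61.2]
tool_rot: [3.14, 0.003, 3.03]
force: [-6.7, -4.0, 34.2]
width: -0.2
gripper_force: 16.4
```

The rocker is on its stop: 34 N for about 1 mm of travel. I'll lift and move to the pod.

Emit:
carry_out([
  {"tx": 0.0, "ty": 0.0, "tz": -0.05, "twist": 0.0, "fingers": 0.0},
  {"tx": 0.0, "ty": 0.0, "tz": -0.15, "twist": 0.0, "fingers": 0.0},
  {"tx": 0.008, "ty": -0.145, "tz": -0.05, "twist": 0.0, "fingers": 0.0},
  {"tx": 0.03, "ty": -0.145, "tz": 0.0, "twist": 0.0, "fingers": 0.0},
  {"tx": -0.018, "ty": -0.145, "tz": 0.0, "twist": 0.0, "fingers": 0.0},
  {"tx": -0.018, "ty": -0.145, "tz": 0.0, "twist": 0.0, "fingers": 0.0},
  {"tx": -0.018, "ty": -0.145, "tz": 0.0, "twist": 0.0, "fingers": 0.0},
  {"tx": -0.018, "ty": -0.145, "tz": 0.0, "twist": 0.0, "fingers": 0.0},
  {"tx": 0.0, "ty": 0.0, "tz": 0.0, "twist": 0.0, "fingers": 0.0},
])

```text
clock: 10.45
eef_pos: [600.6, -9.4, 129.9]
tool_rot: [-3.138, -0.002, 3.023]
force: [0.2, -0.5, 0.4]
width: -0.1
gripper_force: 0.0
```

```bash
python3 - <<'E'
from h import *
e=cam("top"); d=cam("scene"); f=lambda c:cv2.resize(c,None,fx=3,fy=3,interpolation=cv2.INTER_CUBIC)
im=np.hstack([f(e["color"][150:270,190:320]),f(d["color"][200:320,340:450])])
cv2.imwrite("pics/c.png",im)
E
```

```text
(no output)
```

View pics/c.png

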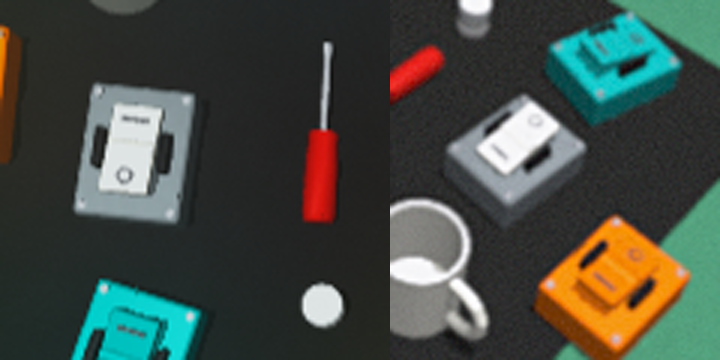

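The rocker now lies far half down. Next I'll lower onto the button.

Emit:
carry_out([
  {"tx": -0.005, "ty": 0.016, "tz": 0.0, "twist": 0.0, "fingers": 0.0},
  {"tx": 0.0, "ty": 0.0, "tz": 0.1, "twist": 0.0, "fingers": 0.0},
  {"tx": 0.0, "ty": 0.0, "tz": 0.09, "twist": 0.0, "fingers": 0.0},
  {"tx": 0.0, "ty": 0.0, "tz": 0.0, "twist": 0.0, "fingers": 0.0},
])

```text
clock: 11.05
eef_pos: [602.2, 3.0, 71.8]
tool_rot: [3.141, -0.005, 3.033]
force: [-0.5, -0.5, -0.3]
width: -0.2
gripper_force: 0.0
```

Emit:
carry_out([
  {"tx": -0.003, "ty": -0.024, "tz": 0.0, "twist": 0.0, "fingers": 0.0},
  {"tx": 0.0, "ty": 0.0, "tz": 0.0, "twist": 0.0, "fingers": 0.0},
  {"tx": 0.0, "ty": 0.0, "tz": 0.015, "twist": 0.0, "fingers": 0.0},
  {"tx": 0.0, "ty": 0.0, "tz": 0.0, "twist": 0.0, "fingers": 0.0},
])

```text
clock: 11.55
eef_pos: [603.9, -6.3, 69.2]
tool_rot: [3.141, -0.0, 3.031]
force: [0.9, -0.4, -0.4]
width: -0.3
gripper_force: 0.0
```

Emit:
carry_out([
  {"tx": 0.0, "ty": 0.0, "tz": 0.015, "twist": 0.0, "fingers": 0.0},
  {"tx": 0.0, "ty": 0.0, "tz": 0.015, "twist": 0.0, "fingers": 0.0},
  {"tx": 0.0, "ty": 0.0, "tz": 0.006, "twist": 0.0, "fingers": 0.0},
  {"tx": 0.0, "ty": 0.0, "tz": 0.0, "twist": 0.0, "fingers": 0.0},
])

```text
clock: 12.05
eef_pos: [604.4, -6.3, 59.0]
tool_rot: [3.141, 0.001, 3.031]
force: [-1.6, -0.6, 7.0]
width: -0.2
gripper_force: 3.7
```

One more small push should show whether it has reached its stop.

Emit:
carry_out([
  {"tx": 0.0, "ty": 0.0, "tz": 0.008, "twist": 0.0, "fingers": 0.0},
  {"tx": 0.0, "ty": 0.0, "tz": 0.0, "twist": 0.0, "fingers": 0.0},
  {"tx": 0.0, "ty": 0.0, "tz": 0.0, "twist": 0.0, "fingers": 0.0},
])

```text
clock: 12.42
eef_pos: [604.5, -6.4, 58.8]
tool_rot: [3.141, 0.001, 3.031]
force: [-5.4, 0.2, 23.2]
width: -0.3
gripper_force: 11.4
```

The force rose to 23 N with no travel, so the button is at the bottom. I'll lift clear.

Emit:
carry_out([
  {"tx": 0.0, "ty": 0.0, "tz": -0.04, "twist": 0.0, "fingers": 0.0},
  {"tx": 0.0, "ty": 0.0, "tz": -0.1, "twist": 0.0, "fingers": 0.0},
  {"tx": 0.0, "ty": 0.0, "tz": -0.2, "twist": 0.0, "fingers": 0.0},
  {"tx": 0.15, "ty": 0.0, "tz": -0.1, "twist": 0.0, "fingers": 0.0},
  {"tx": 0.15, "ty": 0.0, "tz": 0.0, "twist": 0.0, "fingers": 0.0},
  {"tx": 0.0, "ty": 0.0, "tz": 0.0, "twist": 0.0, "fingers": 0.0},
  {"tx": 0.0, "ty": 0.0, "tz": 0.0, "twist": 0.0, "fingers": 0.0},
])

```text
clock: 13.3
eef_pos: [515.3, 3.6, 188.1]
tool_rot: [3.141, 0.001, 3.031]
force: [0.0, -0.6, 0.5]
width: -0.3
gripper_force: 0.0
```

```bash
python3 - <<'E'
from h import *
d=cam("scene"); cv2.imwrite("pics/d.png",cv2.resize(d["color"][110:350,170:490],None,fx=2.4,fy=2.4,interpolation=cv2.INTER_CUBIC))
E
```

```text
(no output)
```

View pics/d.png

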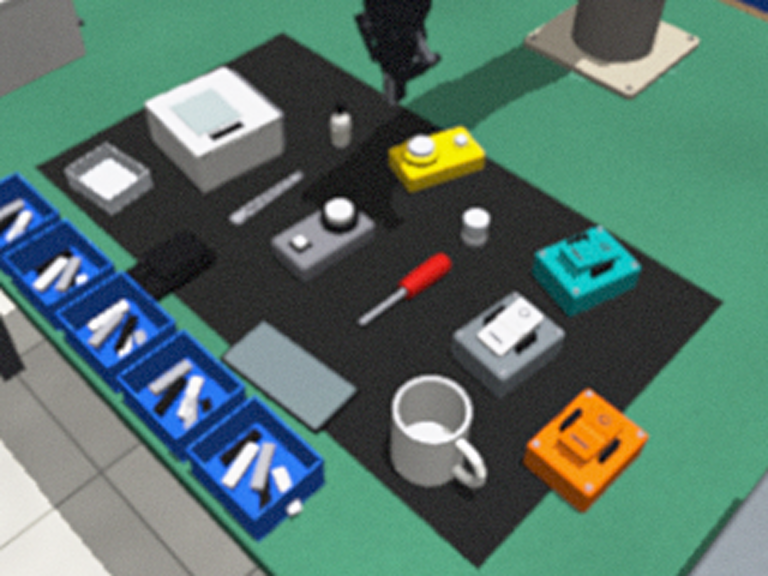

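The picture shows the tray home, the rocker on, the button up at (340,210), everything else in place and the arm clear.

```bash
python3 -c "
from cell import job; print(job.finish_job())"
```

```text
the job is handed in; nothing more can be done
None
```

I pushed the tray home, pressed the rocker on, and pressed and released the start button, in that order, then handed the job in; forces and the last picture showed each step done and nothing else moved, but no verdict came back.

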